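Turn the hallway organizer so that the sunglasses clip faces front

TASK

Spin the round turntable organizer on the hallway shelf by gently pushing the finger posts on its rim, until the aluminium sunglasses clip standing on it faces front, squarely in line with the pointer on the turntable's fixed base, and leave it at rest there. Only push the turntable: do not touch, lift or topple the things standing on it, keep every one in its compartment, and leave the things around it where they are.

Things in the scene. Friction and masses are not known exactly. Their poses are not given: they have to be found in the camera images.
- base: Fixed round dark wood base under the turntable, 280 mm across, 10 mm high. Origin: centre of its underside, on the turntable's axis. Its own +x axis is the front; its heading varies, but points roughly away from the robot. A thing faces front when it lies on the line from the axis to the pointer, on the pointer's side.
- pointer (a point): The pointer: a steel diamond, 26 mm square, its top 15 mm above the shelf, on a 40 mm wide wooden tongue of the base that reaches out to 185 mm from the axis. This point is its top centre, 162 mm from the axis on the base's +x side; x axis outward.
- carousel: Turntable: wooden disc 260 mm across, 16 mm thick, turning both ways about its vertical axis. Origin: on the axis, at the disc's underside, 12 mm above the shelf (disc top at 28 mm). Crossed dividers (5 mm thick, rising 14 mm, 200 mm long, along its own x and y) make four compartments, centred at 45, 135, 225, 315 degrees from its own x. Bearing drag 0.12 N m, about 1 N at a post.
- post (a point): Top of one of the turntable's eight equal upright steel finger posts: 12 mm diameter, 30 mm high, tops 58 mm above the shelf, 120 mm from the axis, at 22.5, 67.5, 112.5 ... degrees (every 45) from the turntable's own x. This one is at 22.5.
- hub (a point): Top centre of the turntable's steel hub, 22 mm across, on the axis, 52 mm above the shelf. The turntable stops soon after a push ends; no detents or springs; end stops only at one whole turn either way from the start.
- sunclip: The aluminium sunglasses clip, the thing to bring to the front: two upright spring-jaw plates on a short stem over a round foot 42 mm across, 62 mm high. It stands loose in the middle of one of the turntable's four compartments, about 55 mm from the turntable's axis. Which compartment differs each time. Not to be touched. Origin: centre of its underside, z up.
- fob: Black plastic key fob, flat, 48 x 32 x 14 mm. It stands loose in the middle of one of the turntable's four compartments, about 55 mm from the turntable's axis. Which compartment differs each time. Not to be touched. Origin: centre of its underside, z up.
- bagclip: Yellow plastic clip, a flat bar lying down, 60 x 14 mm, about 17 mm high. It stands loose in the middle of one of the turntable's four compartments, about 55 mm from the turntable's axis. Which compartment differs each time. Not to be touched. Origin: centre of its underside, z up.
- budcase: White plastic earbud case, rounded, 50 x 42 mm, 24 mm high. It stands loose in the middle of one of the turntable's four compartments, about 55 mm from the turntable's axis. Which compartment differs each time. Not to be touched. Origin: centre of its underside, z up.
- keybowl: Stainless steel key bowl, 120 mm across, 45 mm high. Bystander on the shelf; leave it where it is. Origin: centre of its underside.
- pencup: White ceramic pen cup, 76 mm across, 95 mm high. Bystander on the shelf; leave it where it is. Origin: centre of its underside.
- torch: Dark metal pocket torch lying down, 110 mm long, 30 mm high. Bystander on the shelf; leave it where it is. Origin: centre of its underside.
- tape: Grey tape measure standing on edge, 62 x 36 mm, 60 mm high. Bystander on the shelf; leave it where it is. Origin: centre of its underside.

How it is judged:
By the outcome, as a careful person would: the job done as asked, in the order asked, and still so for the second after the job is handed in, with the robot touching nothing.
It also fails if it takes over 70 s, if anything falls off the work surface, if the arm or the gripper's body presses on something with over 40 N, if the wrist force passes 120 N, or if a joint passes its speed limit or range.

ROBOT

A 6-joint arm with a two-finger parallel gripper is mounted at the origin on the work surface. World frame = base frame: x ahead of the robot, y to its left, z up, the work surface at z = 0. Lengths are in mm, angles in degrees, forces in N, time in s.
With the tool pointing down it reaches from about 300 to 850 mm from the base axis. Payload 4.2 kg.
Tool frame: the origin (TCP) lies on the centre line of the jaws, within the pads' length; the fingertips stand 8 mm ahead of it and the grasp point (between the pads) lies 11 mm behind it; z points along the fingers, y is the line along which they close (so a half turn about z gives the same grasp; the last joint's range is limited). The gripper opens to 91 mm and grips with 3 to 60 N. Pads are 32 mm wide; open, the fingers measure 118 mm over their backs; the gripper's body (76 mm by 178 mm) begins 60 mm behind the grasp point.
Start: joints at [-77.578, 18.312, 89.639, -0, 72.044, -1.146], TCP at [134.893, -558.969, 221.976] pointing down, gripper open.
Joint ranges: [-177.97, 177.97], [-48.28, 115.42], [12.27, 149.76], [-77.06, 257.06], [2.81, 150.46], [-146.56, 146.56]. Speed limits (degrees/s): [147.25, 147.25, 180, 180, 180, 180].

INTERFACE

Orientations are given as [roll, pitch, yaw] about the fixed x, y, z axes, in that order (R = Rz(yaw) Ry(pitch) Rx(roll)).
In Python, from workcell import telemetry, eyes, ticket gives the robot as it stands. The module is installed in compiled form; this text tells all that it offers.
- The arm moves only by the shell command python3 -m crank 'ROWS' [OPENING] [FORCE]. ROWS is JSON, a list of rows, each an object of numbers: "dx", "dy", "dz": the shift along the world's x, y, z normalised to -1 to 1, where 1 is 80 cm; "yaw": the turn about the world's z normalised to -1 to 1, where 1 is 5 degrees. A call has 1 to 10 rows; each row shifts and turns the commanded pose from where the row before left it; what a row does not reach is not made up. A row lasts 1/8 s, in which the tool goes at most 62.5 mm and 10.7 degrees, less where a joint would pass 70% of its speed; a pose out of reach is approached as far as the arm can. A call with a number of a shift or a turn outside -1 to 1 is refused whole. A call with a gripper value outside its range is refused whole. OPENING is the opening, from 0 (shut) to 1 (fully open), set as the call begins (- or left out, the last holds). The fingers move at their own pace and stop on an object; FORCE is the grip in N (left out, the last holds). Time passes only in rows, so rows that do not move let the fingers close. It gives the time, the measured TCP pose, the force, the opening and the grip force at its end, in the units of the state.
- telemetry.state(): the state, without advancing time (a new reading comes with each control period).
- eyes.grab_frame(name): name is "side" or "top"; returns the picture (420x560x3 uint8, red, green, blue); there is no depth.
- eyes.calibration(name): a dict with "camera_matrix" (3x3 intrinsics, pixels), "world_from_camera" (4x4, takes a point from camera to world coordinates). Camera axes: x right, y down, z forward; pixel columns grow to the right and rows downward; lengths in mm; the calibration is good to about 2 mm. A picture is of the moment at which its call begins. calibration takes no time and is no camera call.
- ticket.job_done(): hands the job in; it is judged then, once.
The state is a dict: "time_s": time; "qpos": joint angles; "qvel": joint speeds; "effort": joint torques, N m; "ee_pos": TCP position; "ee_rot": TCP orientation; "force": force on the tool from outside, world axes, zero at the start; "torque": the same for the moment, N m; "gripper_width": finger opening in mm; "gripper_force": force on a finger pad.
Only numpy, scipy, OpenCV 4.12 (cv2) and the standard library are available. Lean on these libraries where they do the work, as an engineer would, in place of code of your own. Each camera call takes 0.05 s, during which the arm holds its last target. There are 200 camera calls.

## Working session

There is one attempt and no reset: what is moved stays moved. The work goes in short steps, Python scripts to look and compute and a shell command to move; the robot and the scene stay as the last step left them, time stands still between calls to the robot, and variables do not carry over. Pictures are saved under pics/ and viewed, at most 10 in all, crops included, and the job is handed in when it is done.

```bash
mkdir -p pics; python3 - <<'E'
from workcell import telemetry, eyes
import cv2
for n in("top","side"):
    f=eyes.grab_frame(n); cv2.imwrite(f"pics/{n}0.png",cv2.resize(f[:,:,::-1],(800,600),interpolation=cv2.INTER_CUBIC))
    c=eyes.calibration(n); print(n,c)
print(telemetry.state())
E
```

```text
top {'camera_matrix': array([[463.71856729,   0.        , 276.07588866],
       [  0.        , 463.71856729, 208.65182508],
       [  0.        ,   0.        ,   1.        ]]), 'world_from_camera': array([[ 2.66570421e-02, -9.85515588e-01,  1.67476652e-01,
         3.86205654e+02],
       [-9.99557402e-01, -2.84912750e-02, -8.55851744e-03,
         6.57648489e+01],
       [ 1.32061757e-02, -1.67174382e-01, -9.85838893e-01,
         1.33233067e+03],
       [ 0.00000000e+00,  0.00000000e+00,  0.00000000e+00,
         1.00000000e+00]])}
side {'camera_matrix': array([[539.69919623,   0.        , 282.45345251],
       [  0.        , 539.69919623, 213.93979515],
       [  0.        ,   0.        ,   1.        ]]), 'world_from_camera': array([[ 9.55036058e-01, -2.05267855e-01,  2.13942130e-01,
         1.97469573e+02],
       [-2.96326396e-01, -6.36888974e-01,  7.11732465e-01,
        -1.25939760e+03],
       [-9.83841275e-03, -7.43126869e-01, -6.69078219e-01,
         1.31378647e+03],
       [ 0.00000000e+00,  0.00000000e+00,  0.00000000e+00,
         1.00000000e+00]])}
{'time_s': 0.1, 'qpos': array([-7.75805785e+01,  1.83456296e+01,  8.96974234e+01, -2.61817929e-03,
        7.20425304e+01, -1.14479113e+00]), 'qvel': array([ 0.07375838, -0.08376498, -0.10119451,  0.00224261, -0.07559028,
        0.02800027]), 'effort': array([-1.85481695e-04, -4.13332736e+01, -2.32509005e+01,  7.28275348e-02,
        4.21406084e-02, -5.75559807e-05]), 'ee_pos': array([ 134.76554116, -558.5540472 ,  221.2413787 ]), 'ee_rot': array([-1.79914384e+02,  7.79055803e-04,  1.35650222e+01]), 'force': array([ 0.42740722, -0.21825057,  0.17456505]), 'torque': array([ 0.05822351, -0.00535527,  0.01001761]), 'gripper_force': 0.0, 'gripper_width': 91.33142317309714}
```

View pics/top0.png

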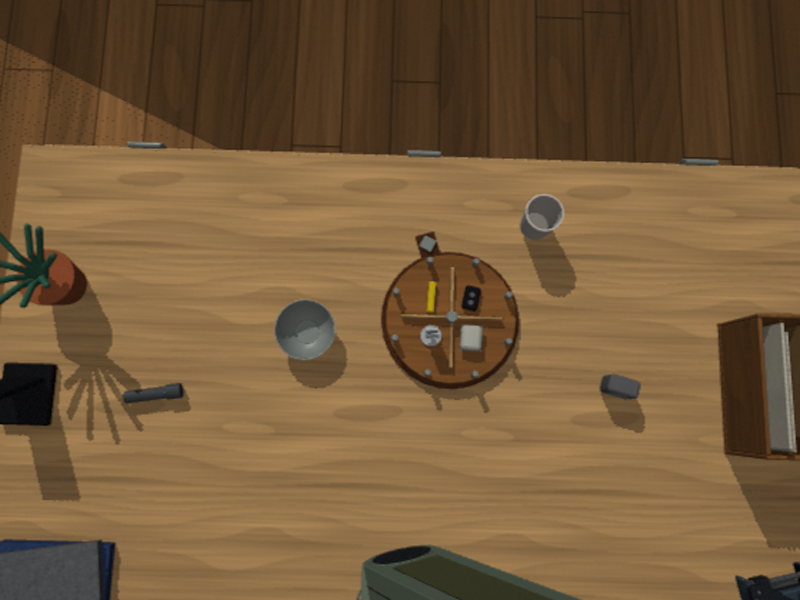

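View pics/side0.png

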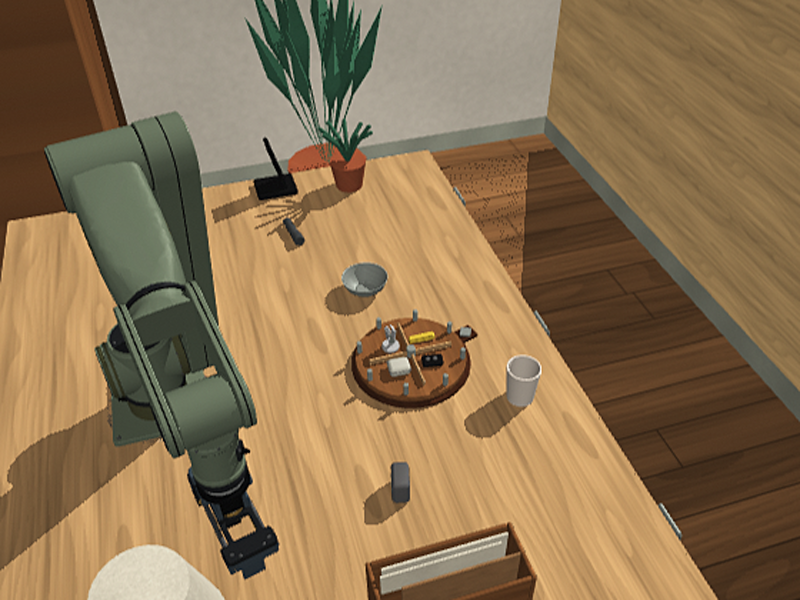

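The top view shows the hub at (452,317), the pointer at (428,243), the clip at (431,336), the bud case at (471,338) and the posts around the rim. I'll enlarge this area for accurate reading.

```bash
cat > h.py <<'E'
import numpy as np
from workcell import eyes
def px2w(n,u,v,z):
    c=eyes.calibration(n);K=c["camera_matrix"];T=c["world_from_camera"]
    d=T[:3,:3]@np.linalg.solve(K,[u,v,1]);o=T[:3,3]
    return o+d*(z-o[2])/d[2]
def crop(n,f,x,y,w,h,name,s=6):
    import cv2
    cv2.imwrite(name,cv2.resize(f[y:y+h,x:x+w,::-1],None,fx=s,fy=s,interpolation=cv2.INTER_CUBIC))
E
python3 - <<'E'
from h import *
f=eyes.grab_frame("top"); crop("top",f,250,155,130,120 and 100,"pics/c1.png",6) if 0 else crop("top",f,255,160,120,118,"pics/c1.png",5)
E
```

```text
(no output)
```

View pics/c1.png

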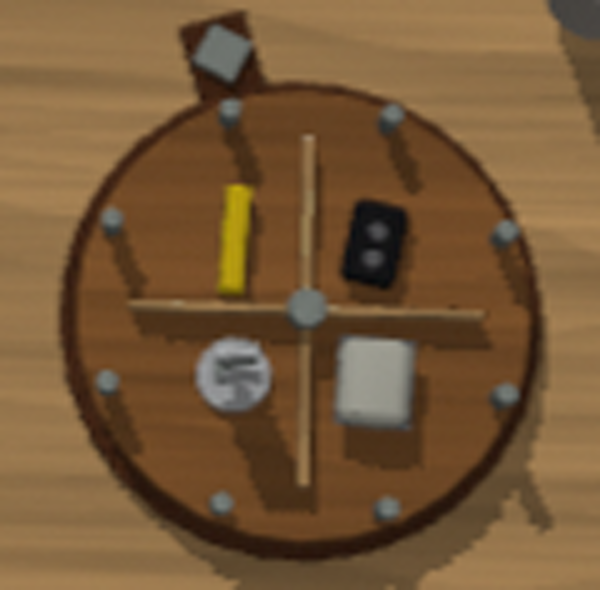

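The crop shows the hub at (307,307), the pointer at (222,53), the clip at (234,375), and post tops at (231,107), (392,113), (507,228), (506,392), (388,506), (222,501), (107,380) and (111,215). Next I convert these to world positions.

```bash
python3 - <<'E'
from h import *
c=lambda x,y,z:px2w("top",255+(x+.5)/5-.5,160+(y+.5)/5-.5,z)[:2]
P=np.array([c(x,y,58) for x,y in[(231,107),(392,113),(507,228),(506,392),(388,506),(222,501),(107,380),(111,215)]])
h=c(307,307,52);p=c(222,53,15);s=c(234,376,32)
A=P.mean(0)
print("hub",h,"postmean",A,"ptr",p,np.linalg.norm(p-A),np.degrees(np.arctan2(*(p-A)[::-1])))
print("clip",s,np.linalg.norm(s-A),np.degrees(np.arctan2(*(s-A)[::-1])))
for q in P: d=q-A;print(q.round(1),np.linalg.norm(d).round(1),np.degrees(np.arctan2(d[1],d[0])).round(2))
for n in [(309,135,42),(130,303,42),(304,487,42),(484,315,42)]:
  d=c(*n)-A;print(np.linalg.norm(d),np.degrees(np.arctan2(d[1],d[0])))
for n,(x,y,z) in dict(cup=(543,213,95),bowl=(305,330,45),tape=(621,385,60)).items(): print(n,px2w("top",x*.7,y*.7,z)[:2])
E
```

```text
hub [571.98504011 -57.68524937] postmean [573.04412533 -57.69882306] ptr [725.95823339  -9.65400055] 160.28421448932914 17.44244923907684
clip [534.42123558 -18.89586579] 54.74848953038077 134.86674875890304
[683.7 -12.8] 119.4 22.06
[ 682.9 -103.7] 119.2 -22.72
[ 618.9 -168.6] 120.0 -67.51
[ 526.8 -167.8] 119.4 -112.78
[ 462.3 -102.9] 119.6 -157.81
[462.5 -11.8] 119.7 157.47
[527.3  52.9] 119.7 112.49
[619.9  53.1] 120.3 67.09
99.38606113931394 -0.5065360817262602
98.67082176979281 90.10487033524124
100.59171645647335 -179.70382137191072
100.72425171960099 -90.7442336492939
cup [ 772.32953475 -229.12048171]
bowl [536.68088221 227.31811527]
tape [ 446.16349833 -383.45093166]
```

The fits agree: the axis is at (573,-58), and the posts are at radius 120 and 22.5+45k°. The pointer is at 17.4° and the clip at 134.9°, so the turn needed is about -117.5°. I'll push one post clockwise along an arc with closed fingers, entering at 225°, which is (488,-143) with yaw 135.

```bash
python3 -m crank '[{"dx":0.0184,"dy":0.0217,"yaw":1},{"dx":0.0184,"dy":0.0217,"yaw":1},{"dx":0.0184,"dy":0.0217,"yaw":1},{"dx":0.0184,"dy":0.0217,"yaw":1},{"dx":0.0184,"dy":0.0217,"yaw":1},{"dx":0.0184,"dy":0.0217,"yaw":1},{"dx":0.0184,"dy":0.0217,"yaw":1},{"dx":0.0184,"dy":0.0217,"yaw":1},{"dx":0.0184,"dy":0.0217,"yaw":1},{"dx":0.0184,"dy":0.0217,"yaw":1}]' 0 10
python3 -m crank '[{"dx":0.0184,"dy":0.0217,"yaw":1},{"dx":0.0184,"dy":0.0217,"yaw":1},{"dx":0.0184,"dy":0.0217,"yaw":1},{"dx":0.0184,"dy":0.0217,"yaw":1},{"dx":0.0184,"dy":0.0217,"yaw":1},{"dx":0.0184,"dy":0.0217,"yaw":1},{"dx":0.0184,"dy":0.0217,"yaw":1},{"dx":0.0184,"dy":0.0217,"yaw":1},{"dx":0.0184,"dy":0.0217,"yaw":1},{"dx":0.0184,"dy":0.0217,"yaw":1}]'
python3 -m crank '[{"dx":0.0184,"dy":0.0217,"yaw":1},{"dx":0.0184,"dy":0.0217,"yaw":1},{"dx":0.0184,"dy":0.0217,"yaw":1},{"dx":0.0184,"dy":0.0217,"yaw":1},{"yaw":0.3},{},{}]'
```

```text
validation failed for argument at $[0]...
validation failed for argument at $[0]...
validation failed for argument at $[0]...
```

```bash
python3 -m crank '[{"dx":0.0184,"dy":0.0217,"dz":0,"yaw":1},{"dx":0.0184,"dy":0.0217,"dz":0,"yaw":1},{"dx":0.0184,"dy":0.0217,"dz":0,"yaw":1},{"dx":0.0184,"dy":0.0217,"dz":0,"yaw":1},{"dx":0.0184,"dy":0.0217,"dz":0,"yaw":1},{"dx":0.0184,"dy":0.0217,"dz":0,"yaw":1},{"dx":0.0184,"dy":0.0217,"dz":0,"yaw":1},{"dx":0.0184,"dy":0.0217,"dz":0,"yaw":1},{"dx":0.0184,"dy":0.0217,"dz":0,"yaw":1},{"dx":0.0184,"dy":0.0217,"dz":0,"yaw":1}]' 0 10
```

```text
time_s: 1.4
ee_pos: [282.4, -384.6, 221.7]
ee_rot: [-180.0, -0.0, 63.7]
force: [0.5, 0.4, -0.1]
gripper_width: 0.7
gripper_force: 0.0
```

```bash
python3 -m crank '[{"dx":0.0184,"dy":0.0217,"dz":0,"yaw":1},{"dx":0.0184,"dy":0.0217,"dz":0,"yaw":1},{"dx":0.0184,"dy":0.0217,"dz":0,"yaw":1},{"dx":0.0184,"dy":0.0217,"dz":0,"yaw":1},{"dx":0.0184,"dy":0.0217,"dz":0,"yaw":1},{"dx":0.0184,"dy":0.0217,"dz":0,"yaw":1},{"dx":0.0184,"dy":0.0217,"dz":0,"yaw":1},{"dx":0.0184,"dy":0.0217,"dz":0,"yaw":1},{"dx":0.0184,"dy":0.0217,"dz":0,"yaw":1},{"dx":0.0184,"dy":0.0217,"dz":0,"yaw":1}]'
python3 -m crank '[{"dx":0.0184,"dy":0.0217,"dz":0,"yaw":1},{"dx":0.0184,"dy":0.0217,"dz":0,"yaw":1},{"dx":0.0184,"dy":0.0217,"dz":0,"yaw":1},{"dx":0.0184,"dy":0.0217,"dz":0,"yaw":1},{"dx":0,"dy":0,"dz":-0.05,"yaw":0.3},{"dx":0,"dy":0,"dz":-0.05,"yaw":0},{"dx":0,"dy":0,"dz":-0.05,"yaw":0},{"dx":0,"dy":0,"dz":0,"yaw":0}]'
python3 - <<'E'
from h import *
f=eyes.grab_frame("side"); crop("side",f,215,150,140,150,"pics/s1.png",4)
E
```

```text
time_s: 2.65
ee_pos: [429.5, -211.0, 221.7]
ee_rot: [-180.0, -0.0, 113.7]
force: [0.5, -1.4, -0.7]
gripper_width: 0.8
gripper_force: 0.0
time_s: 3.65
ee_pos: [485.8, -141.6, 99.4]
ee_rot: [-179.8, -0.4, 135.1]
force: [-0.7, 0.5, 0.5]
gripper_width: 0.5
gripper_force: 0.0
```

View pics/s1.png

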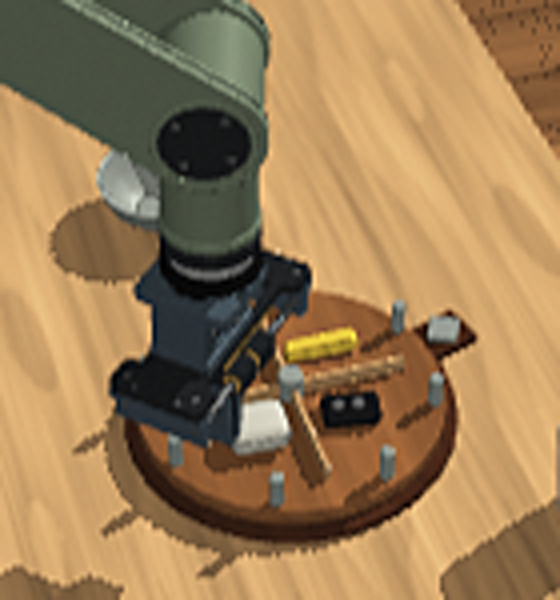

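The fingers stand between the posts, clear of everything. Lowering now, and computing the arc rows.

```bash
python3 -m crank '[{"dx":0,"dy":0,"dz":-0.037,"yaw":0},{"dx":0,"dy":0,"dz":-0.0355,"yaw":0},{"dx":0,"dy":0,"dz":0,"yaw":0}]'
python3 - <<'E'
import numpy as np
th=np.r_[np.arange(225,199,-2.5),np.arange(196,100,-4)]
C=np.radians(th);P=120*np.c_[np.cos(C),np.sin(C)]/800
for t,d,y in zip(th[1:],np.diff(P,axis=0),np.diff(th)/5):print(t,*d.round(4),y)
E
```

```text
time_s: 4.08
ee_pos: [488.1, -142.3, 44.3]
ee_rot: [-180.0, -0.0, 135.1]
force: [-0.3, -0.5, 0.7]
gripper_width: 0.8
gripper_force: 0.0
222.5 -0.0045 0.0047 -0.5
220.0 -0.0043 0.0049 -0.5
217.5 -0.0041 0.0051 -0.5
215.0 -0.0039 0.0053 -0.5
212.5 -0.0036 0.0054 -0.5
210.0 -0.0034 0.0056 -0.5
207.5 -0.0031 0.0057 -0.5
205.0 -0.0029 0.0059 -0.5
202.5 -0.0026 0.006 -0.5
200.0 -0.0024 0.0061 -0.5
196.0 -0.0032 0.01 -0.8
192.0 -0.0025 0.0102 -0.8
188.0 -0.0018 0.0103 -0.8
184.0 -0.0011 0.0104 -0.8
180.0 -0.0004 0.0105 -0.8
176.0 0.0004 0.0105 -0.8
172.0 0.0011 0.0104 -0.8
168.0 0.0018 0.0103 -0.8
164.0 0.0025 0.0102 -0.8
160.0 0.0032 0.01 -0.8
156.0 0.0039 0.0097 -0.8
152.0 0.0046 0.0094 -0.8
148.0 0.0052 0.0091 -0.8
144.0 0.0059 0.0087 -0.8
140.0 0.0064 0.0083 -0.8
136.0 0.007 0.0078 -0.8
132.0 0.0075 0.0073 -0.8
128.0 0.008 0.0067 -0.8
124.0 0.0085 0.0062 -0.8
120.0 0.0089 0.0055 -0.8
116.0 0.0092 0.0049 -0.8
112.0 0.0096 0.0043 -0.8
108.0 0.0098 0.0036 -0.8
104.0 0.0101 0.0029 -0.8
```

```bash
python3 -m crank '[{"dx":-0.0045,"dy":0.0047,"dz":0,"yaw":-0.5},{"dx":-0.0043,"dy":0.0049,"dz":0,"yaw":-0.5},{"dx":-0.0041,"dy":0.0051,"dz":0,"yaw":-0.5},{"dx":-0.0039,"dy":0.0053,"dz":0,"yaw":-0.5},{"dx":-0.0036,"dy":0.0054,"dz":0,"yaw":-0.5},{"dx":-0.0034,"dy":0.0056,"dz":0,"yaw":-0.5},{"dx":-0.0031,"dy":0.0057,"dz":0,"yaw":-0.5},{"dx":-0.0029,"dy":0.0059,"dz":0,"yaw":-0.5},{"dx":-0.0026,"dy":0.006,"dz":0,"yaw":-0.5},{"dx":-0.0024,"dy":0.0061,"dz":0,"yaw":-0.5}]'
python3 - <<'E'
from h import *
f=eyes.grab_frame("side"); crop("side",f,215,150,140,150,"pics/s2.png",4)
E
```

```text
time_s: 5.32
ee_pos: [462.3, -99.2, 46.6]
ee_rot: [179.8, 0.2, 110.0]
force: [0.9, -1.2, 1.2]
gripper_width: 0.9
gripper_force: 0.5
```

View pics/s2.png

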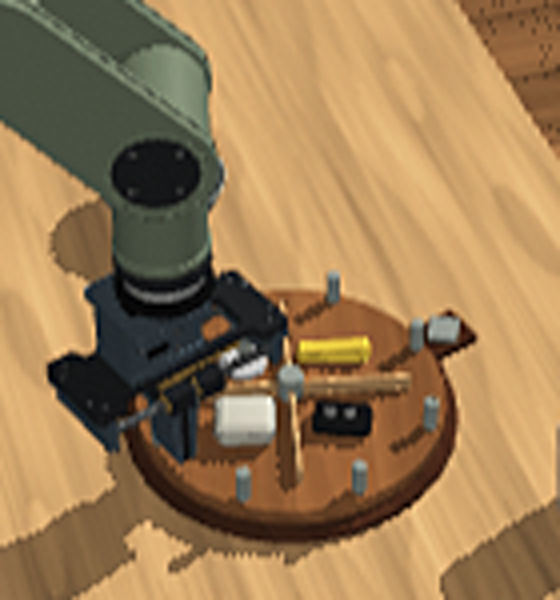

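The turntable has turned about 13° clockwise, as planned, with everything in place and about 1 N of force. I'll keep going along the arc.

```bash
python3 -m crank '[{"dx":-0.0032,"dy":0.01,"dz":0,"yaw":-0.8},{"dx":-0.0025,"dy":0.0102,"dz":0,"yaw":-0.8},{"dx":-0.0018,"dy":0.0103,"dz":0,"yaw":-0.8},{"dx":-0.0011,"dy":0.0104,"dz":0,"yaw":-0.8},{"dx":-0.0004,"dy":0.0105,"dz":0,"yaw":-0.8},{"dx":0.0004,"dy":0.0105,"dz":0,"yaw":-0.8},{"dx":0.0011,"dy":0.0104,"dz":0,"yaw":-0.8},{"dx":0.0018,"dy":0.0103,"dz":0,"yaw":-0.8},{"dx":0.0025,"dy":0.0102,"dz":0,"yaw":-0.8},{"dx":0.0032,"dy":0.01,"dz":0,"yaw":-0.8}]'
python3 -m crank '[{"dx":0.0039,"dy":0.0097,"dz":0,"yaw":-0.8},{"dx":0.0046,"dy":0.0094,"dz":0,"yaw":-0.8},{"dx":0.0052,"dy":0.0091,"dz":0,"yaw":-0.8},{"dx":0.0059,"dy":0.0087,"dz":0,"yaw":-0.8},{"dx":0.0064,"dy":0.0083,"dz":0,"yaw":-0.8},{"dx":0.007,"dy":0.0078,"dz":0,"yaw":-0.8},{"dx":0.0075,"dy":0.0073,"dz":0,"yaw":-0.8},{"dx":0.008,"dy":0.0067,"dz":0,"yaw":-0.8},{"dx":0.0085,"dy":0.0062,"dz":0,"yaw":-0.8},{"dx":0.0089,"dy":0.0055,"dz":0,"yaw":-0.8}]'
python3 -m crank '[{"dx":0.0092,"dy":0.0049,"dz":0,"yaw":-0.8},{"dx":0.0096,"dy":0.0043,"dz":0,"yaw":-0.8},{"dx":0.0098,"dy":0.0036,"dz":0,"yaw":-0.8},{"dx":0.0101,"dy":0.0029,"dz":0,"yaw":-0.8},{"dx":0,"dy":0,"dz":0,"yaw":0},{"dx":0,"dy":0,"dz":0,"yaw":0}]'
python3 - <<'E'
from h import *
f=eyes.grab_frame("top"); crop("top",f,255,160,120,118,"pics/c2.png",5)
E
```

```text
time_s: 6.62
ee_pos: [462.4, -16.5, 46.1]
ee_rot: [179.7, -0.1, 70.0]
force: [0.8, -2.1, -0.7]
gripper_width: 0.3
gripper_force: 1.0
time_s: 7.88
ee_pos: [515.7, 45.1, 46.2]
ee_rot: [179.7, -0.2, 30.0]
force: [1.3, -7.9, -1.8]
gripper_width: 0.3
gripper_force: 3.2
time_s: 8.62
ee_pos: [544.4, 59.2, 45.0]
ee_rot: [180.0, -0.1, 14.1]
force: [-0.3, -0.4, -0.3]
gripper_width: 0.2
gripper_force: 0.0
```

View pics/c2.png

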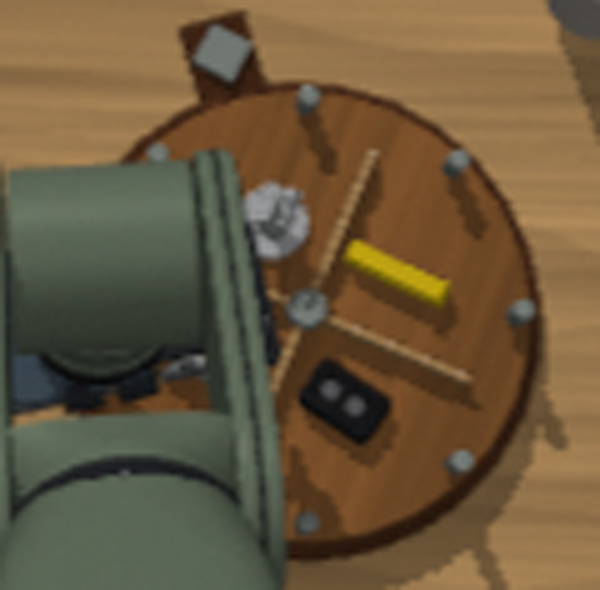

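Everything is in place. The clip is at (277,220), the pointer at (222,53), and posts at (308,95), (457,158), (522,308), (461,459) and (308,519). I'll measure the remaining angle.

```bash
cat >> h.py <<'E'
c=lambda x,y,z:px2w("top",255+(x+.5)/5-.5,160+(y+.5)/5-.5,z)[:2]
A=np.array([572.9,-57.7])
def ang(x,y,z):
    d=c(x,y,z)-A;return np.degrees(np.arctan2(d[1],d[0])).round(2),np.linalg.norm(d).round(1)
E
python3 - <<'E'
from h import *
for p in[(308,95),(457,158),(522,308),(461,459),(308,519)]:
    a=ang(*p,58);print(a,((a[0]-22.5+22.5)%45-22.5).round(2))
print("clip",ang(277,222,32),"ptr",ang(222,53,15))
E
```

```text
(np.float64(0.73), np.float64(119.1)) -21.77
(np.float64(-44.17), np.float64(118.8)) -21.67
(np.float64(-89.49), np.float64(119.1)) -21.99
(np.float64(-134.52), np.float64(119.5)) -22.02
(np.float64(-179.33), np.float64(118.9)) -21.83
clip (np.float64(17.4), np.float64(52.9)) ptr (np.float64(17.43), np.float64(160.4))
```

Post angles show the table has turned 111.6°, so about 5.7° remain (the clip's left edge is hidden by the arm). It may have coasted a little, so I'll continue slowly.

```bash
python3 -m crank '[{"dx":0.0025,"dy":0.0006,"dz":0,"yaw":-0.2},{"dx":0.0025,"dy":0.0006,"dz":0,"yaw":-0.2},{"dx":0.0026,"dy":0.0005,"dz":0,"yaw":-0.2},{"dx":0.0026,"dy":0.0005,"dz":0,"yaw":-0.2},{"dx":0.0026,"dy":0.0004,"dz":0,"yaw":-0.2},{"dx":0.0026,"dy":0.0004,"dz":0,"yaw":-0.2},{"dx":0,"dy":0,"dz":0,"yaw":0},{"dx":0,"dy":0,"dz":0,"yaw":0}]'
python3 - <<'E'
from h import *
f=eyes.grab_frame("top"); crop("top",f,255,160,120,118,"pics/c3.png",5)
E
```

```text
time_s: 9.68
ee_pos: [556.6, 61.7, 44.0]
ee_rot: [180.0, -0.0, 8.1]
force: [-0.8, -0.1, 0.4]
gripper_width: 0.2
gripper_force: 0.0
```

View pics/c3.png

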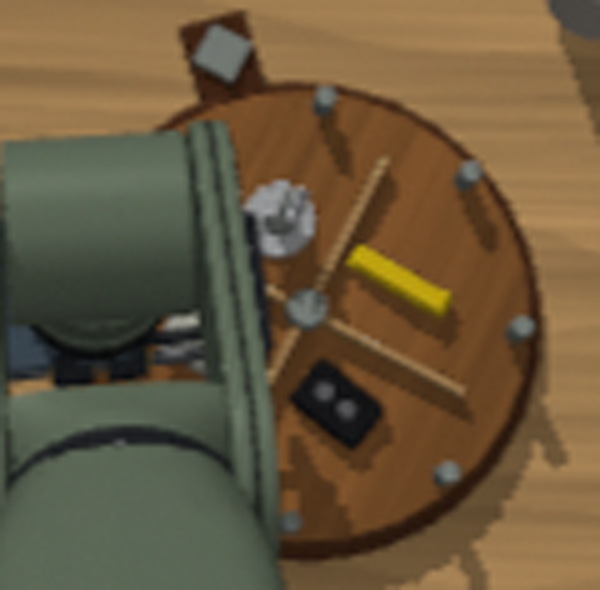

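```bash
python3 - <<'E'
from h import *
for p in[(324,97),(470,171),(522,325),(448,471),(291,519)]:
    a=ang(*p,58);print(a,(a[0]%45-45-90).round(2))
print("clip",ang(280,218,32))
E
```

```text
(np.float64(-3.65), np.float64(118.4)) -93.65
(np.float64(-49.13), np.float64(119.2)) -94.13
(np.float64(-94.07), np.float64(119.4)) -94.07
(np.float64(-139.24), np.float64(119.6)) -94.24
(np.float64(176.2), np.float64(119.4)) -93.8
clip (np.float64(14.98), np.float64(54.7))
```

The posts say about 1° remains, but the clip itself, partly hidden, looks close to line already. I'll lift and clear the arm to see the clip itself.

```bash
python3 -m crank '[{"dx":-0.01,"dy":0,"dz":0,"yaw":0},{"dx":0,"dy":0,"dz":0.06,"yaw":0},{"dx":0,"dy":0,"dz":0.07,"yaw":0},{"dx":0,"dy":0,"dz":0.07,"yaw":0},{"dx":-0.025,"dy":0.06,"dz":0,"yaw":0},{"dx":-0.025,"dy":0.06,"dz":0,"yaw":0},{"dx":-0.025,"dy":0.06,"dz":0,"yaw":0},{"dx":-0.025,"dy":0.06,"dz":0,"yaw":0},{"dx":-0.025,"dy":0.06,"dz":0,"yaw":0},{"dx":0,"dy":0,"dz":0,"yaw":0}]'
python3 - <<'E'
from h import *
f=eyes.grab_frame("top"); crop("top",f,255,160,120,118,"pics/c4.png",5)
E
```

```text
time_s: 10.98
ee_pos: [446.4, 304.0, 203.8]
ee_rot: [-180.0, 0.0, 8.3]
force: [-0.2, 0.3, 0.7]
gripper_width: 0.4
gripper_force: 0.0
```

View pics/c4.png

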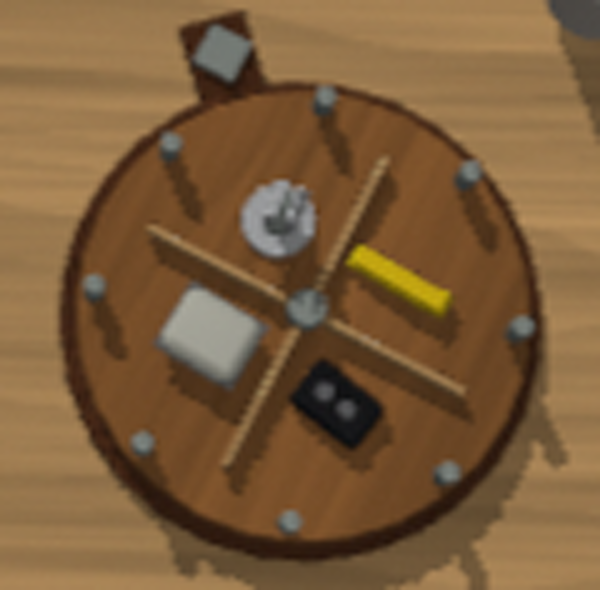

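```bash
python3 - <<'E'
from h import *
import cv2
for n,x,y in[("c1",234,375),("c4",279,218)]:
    im=cv2.imread(f"pics/{n}.png");s=cv2.cvtColor(im,cv2.COLOR_BGR2HSV)[:,:,1]
    m=np.uint8(s<75);r=np.zeros_like(m);cv2.circle(r,(x,y),46,1,-1);m&=r
    k=max(cv2.findContours(m,0,2)[0],key=cv2.contourArea)
    h=cv2.convexHull(k)
    (u,v),R=cv2.minEnclosingCircle(h);e=cv2.fitEllipse(h);M=cv2.moments(h);g=(M["m10"]/M["m00"],M["m01"]/M["m00"])
    print(n,(u,v),R,e,g)
    for q in((u,v),e[0],g):print([ang(*q,z) for z in(28,34)])
for p in[(324,97),(470,171),(522,325),(448,471),(291,519),(143,439),(94,283),(171,142)]:
    a=ang(*p,58)[0];print((a%45-45-90-22.5).round(2),end=" ")
Q=np.array([c(*p,58) for p in[(324,97),(470,171),(522,325),(448,471),(291,519),(143,439),(94,283),(171,142)]]);print(Q.mean(0))
# pointer tongue
print("ptr",ang(222.5,53,15))
E
```

```text
c1 (233.66189575195312, 373.945556640625) 38.980995178222656 ((233.22984313964844, 374.4222717285156), (75.78923797607422, 76.36665344238281), 51.332645416259766) (233.23178363880197, 374.38354939651316)
[(np.float64(133.56), np.float64(53.5)), (np.float64(133.81), np.float64(54.2))]
[(np.float64(133.6), np.float64(53.9)), (np.float64(133.84), np.float64(54.6))]
[(np.float64(133.59), np.float64(53.8)), (np.float64(133.83), np.float64(54.6))]
c4 (279.9792785644531, 219.13905334472656) 39.78838348388672 ((278.57269287109375, 218.8642120361328), (74.78600311279297, 78.68177032470703), 25.303735733032227) (278.5739232518893, 219.10114461809377)
[(np.float64(14.62), np.float64(54.7)), (np.float64(15.44), np.float64(53.7))]
[(np.float64(15.4), np.float64(55.0)), (np.float64(16.22), np.float64(54.1))]
[(np.float64(15.43), np.float64(54.9)), (np.float64(16.26), np.float64(54.0))]
-116.15 -116.63 -116.57 -116.74 -116.3 -116.7 -116.48 -116.39 [572.67987435 -57.62897482]
ptr (np.float64(17.33), np.float64(160.3))
```

The view is clear. Measured against the pointer at 17.4°, the clip reads 16.3° directly. Carrying its first position round by the table's turn gives 17.5°, and its compartment's centre is at 18.5°. It is in line within measuring accuracy, with everything in its compartment and the arm clear.

```bash
python3 -c "
from workcell import ticket
print(ticket.job_done())"
```

```text
the job is handed in; nothing more can be done
None
```

I turned the turntable about 116° clockwise until the sunglasses clip lined up with the pointer, to within about 1° by my measurements, and handed the job in with the arm clear and nothing on the turntable disturbed.

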